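# Switch the antenna selector to the fitted antenna

### The arm

A 6-joint arm with a two-finger parallel gripper is mounted at the origin on the work surface. World frame = base frame: x ahead of the robot, y to its left, z up, the work surface at z = 0. Lengths are in m, angles in rad, forces in N, time in s.
With the tool pointing down it reaches from about 0.35 to 0.85 m from the base axis. Payload 8.1 kg.
Tool frame: the origin (TCP) lies on the mounting face of the last link; the fingertips stand 186 mm ahead of it and the grasp point (between the pads) lies 167 mm ahead of it; z points along the fingers, y is the line along which they close (so a half turn about z gives the same grasp; the last joint's range is limited). The gripper opens to 93 mm and grips with 3 to 60 N. Pads are 15 mm wide; open, the fingers measure 128 mm over their backs; the gripper's body (75 mm by 188 mm) begins 65 mm behind the grasp point.
Start: joints at [-1.236, 0.13, 1.488, -0, 1.523, -0.085], TCP at [0.245, -0.548, 0.405] pointing down, gripper open.
Joint ranges: [-2.96, 2.96], [-0.89, 2.26], [0.02, 2.5], [-1.34, 4.48], [0, 2.73], [-2.66, 2.66]. Speed limits (rad/s): [2.39, 2.39, 2.79, 3.14, 3.14, 3.14].

### API

Orientations are given as a rotation vector (axis times angle).
In Python, from plant import * gives the robot as it stands. The module is installed in compiled form; this text tells all that it offers.
- The arm moves only by the tool arm_command, never from a script. Its argument "increments" is a list of rows, each a list of 6 numbers: the shift along the tool's x, y, z in units of 0.2 m (1.0 is 0.2 m), then the turn, a rotation vector about the tool's x, y, z in units of pi rad (1.0 is pi rad). A call has exactly 5 rows; each row is the pose to reach, as a shift and turn from the pose commanded when the call began, along the tool's axes at that moment, turning the shorter way round; what a row does not reach only later rows make up. A row lasts 1/8 s, in which the tool goes at most 62.5 mm and 10.7 degrees, less where a joint would pass 70% of its speed; a pose out of reach is approached as far as the arm can. A call with a number of a shift or a turn outside -1 to 1 is refused whole. A call with a gripper value outside its range is refused whole. "fingers" is the closure, from -1 (fully open) to 1 (shut), set as the call begins (left out, the last holds). The fingers move at their own pace and stop on an object; "force" is the grip in N (left out, the last holds). Time passes only in rows, so rows that repeat a pose let the fingers close, or fill a call up. It gives the time, the measured TCP pose, the force, the opening and the grip force at its end, in the units of the state.
- read_state(): the state, without advancing time (a new reading comes with each control period).
- read_camera(name): name is "side" or "top" or "wrist"; returns a dict with "image" (480x640x3 uint8, red, green, blue), "fx", "fy", "cx", "cy" (pixels), "T" (4x4, takes a point from camera to world coordinates). Camera axes: x right, y down, z forward; pixel columns grow to the right and rows downward; lengths in m; the calibration is good to about 2 mm. A picture is of the moment at which its call begins. There is no depth.
- close_job(): hands the job in; it is judged then, once.
The state is a dict: "t": time; "q": joint angles; "dq": joint speeds; "joint_torque": joint torques, N m; "tool_pos": TCP position; "orientation": TCP orientation; "force": force on the tool from outside, world axes, zero at the start; "wrist_torque": the same for the moment, N m; "opening": finger opening in m; "gripper_force": force on a finger pad.
Only numpy, scipy, OpenCV 4.12 (cv2) and the standard library are available. Lean on these libraries where they do the work, as an engineer would, in place of code of your own. Each camera call takes 0.05 s, during which the arm holds its last target. There are 200 camera calls.

### The job

Switch the antenna box over to the socket that has the stub antenna screwed on: pull the sprung selector knob up out of its notch, turn it until its pointer faces that socket, and let it drop fully home in the notch there. Feel for the notch, never force the knob against its notches or its stop, then let go of it. Leave the mug, the bottle and the mouse where they are.

Things in the scene. Friction and masses are not known exactly. Their poses are not given: they have to be found in the camera images.
- box: Switch box, 220 (x) x 270 (y) x 55 mm high, fixed. Origin: centre of its underside; z up. The knob's shaft is at (-40, 0) mm in its frame. Four sockets on a 100 mm radius round the shaft, at -76, -40, 40 and 76 degrees from the box's x axis (counter-clockwise from above): one has the antenna, three have steel caps 22 mm wide, 16 mm high. At 0 degrees: a brass post, 8 mm high, the parked place.
- selector: The turning part of the knob. Origin: on the knob's upright axis, level with the top of the box (it does not rise with the knob); z up, x points where the pointer points. It turns about z with slight friction, up to 92 degrees either way from the box's x axis. It starts parked, pointing within 3 degrees of the box's x axis.
- knob (a joint): How far the knob is pulled up, m: 0 = fully home, 0.007 = its pin just clears the teeth, 0.012 = rigid upper stop. A spring pulls it down, 4 N when home, 7 N at the stop. Let go beside a notch, the pin stays standing on a tooth, 7 mm up; over a notch the spring drops it home. Forcing means over 25 N between the knob and the teeth or stop: 0.85 N m of twist with the pin against a tooth's side.
- pin (a point): Foot of the pin under the pointer, 34 mm from the axis, 6 mm wide. It drops between the 8 mm high teeth of a steel ring round the shaft: a wide gap at the parked place, one 7.6 mm notch (pin play 1.3 degrees either way) per socket. The ring is set carelessly: all notches are off the true socket directions by one unknown angle, up to 10 degrees either way, which no listed pose shows.
- knob_grip (a point): Middle of the knob's wing grip, on the axis, 41 mm above the top of the box when the knob is home; it rises with the knob. The black plastic wing is a bar 50 mm long along the pointer (x), 14 mm thick (y) and 34 mm high, its top 10 mm above this point; it stands on a 54 mm round skirt whose top is 24 mm below this point. The skirt and the pointer nose are 8 mm thick.
- pointer (a point): Tip of the pointer nose on the skirt, with a white line, 46 mm from the knob's axis.
- antenna_foot (a point): Foot of the stub antenna, on its axis, level with the top of the box: a steel nut 22 mm wide and 14 mm high with a tapered black rubber stub, 88 mm high in all. It is fixed, 100 mm from the knob's axis, on one of the four sockets.
- mug_mid (a point): White mug, 80 mm wide with a handle, 92 mm high, standing on the desk; this point is half-way up its axis.
- bottle_mid (a point): Drink bottle, 64 mm wide, 190 mm high, standing on the desk; this point is half-way up its axis.
- mouse_mid (a point): Black computer mouse, 108 x 62 x 34 mm, on the desk; this point is inside it, 15 mm up.

How it is judged:
By the outcome, as a careful person would: the job done as asked, in the order asked, and still so for the second after the job is handed in, with the robot touching nothing.
It also fails if it takes over 64 s, if anything falls off the work surface, if the arm or the gripper's body presses on something with over 40 N, if the wrist force passes 120 N, or if a joint passes its speed limit or range.

## Working session

There is one attempt and no reset: what is moved stays moved. The work goes in short steps, Python scripts to look and compute and a tool call to move; the robot and the scene stay as the last step left them, time stands still between calls to the robot, and variables do not carry over. Pictures are saved under pics/ and viewed, at most 10 in all, crops included, and the job is handed in when it is done.

Besides the shell and the picture viewer there is one more tool, called after "Request:" by a JSON object that holds its "name" and its "arguments", one argument or row to a line. arm_command: Moves the arm, as the interface text tells. Shifts and turns lie within -1 to 1; 1 stands for 0.2 m of shift or pi rad of turn. Its arguments: {"type":"object","properties":{"increments":{"type":"array","items":{"type":"array","items":{"type":"number","minimum":-1,"maximum":1}}},"fingers":{"type":"number"},"force":{"type":"number"}},"required":["increments"]}

```bash
mkdir -p pics; python3 - <<'E'
from plant import *
import cv2,pickle
s=read_state();print(s)
for n in("top","side"):
    c=read_camera(n);pickle.dump(c,open(n+".pkl","wb"));cv2.imwrite(f"pics/{n}0.png",c["image"][:,:,::-1]);print(n,c["fx"],c["cx"],c["cy"],c["T"].round(3).tolist())
E
```

```text
{'t': 0.0, 'q': array([-1.23637463e+00,  1.31147080e-01,  1.48929857e+00, -4.69479625e-06,
        1.52299736e+00, -8.54062594e-02]), 'dq': array([-0.00285757,  0.00072003, -0.00165891, -0.00045758,  0.00132045,
        0.00139787]), 'joint_torque': array([-9.16119970e-04, -5.59837568e+01, -4.91768146e+01,  7.68241519e-02,
        3.54231067e-02, -1.82674371e-04]), 'tool_pos': array([ 0.24450038, -0.5476644 ,  0.40368495]), 'orientation': array([-3.07083581e+00, -6.54249657e-01,  3.68044740e-04]), 'force': array([ 0.57693124,  0.32137736, -0.67943572]), 'wrist_torque': array([-0.00075133, -0.01583   , -0.05053169]), 'gripper_force': 0.0, 'opening': 0.09310523877094698}
top 541.9909983711601 319.79469776733526 234.63539249973599 [[0.03, -0.976, 0.214, 0.342], [-1.0, -0.03, 0.002, 0.004], [0.004, -0.214, -0.977, 1.055], [0.0, 0.0, 0.0, 1.0]]
side 474.61049997814524 314.2151740676544 239.55074485270495 [[-0.875, -0.341, 0.343, 0.285], [-0.484, 0.615, -0.623, 0.503], [0.002, -0.711, -0.703, 0.645], [0.0, 0.0, 0.0, 1.0]]
```

View pics/top0.png

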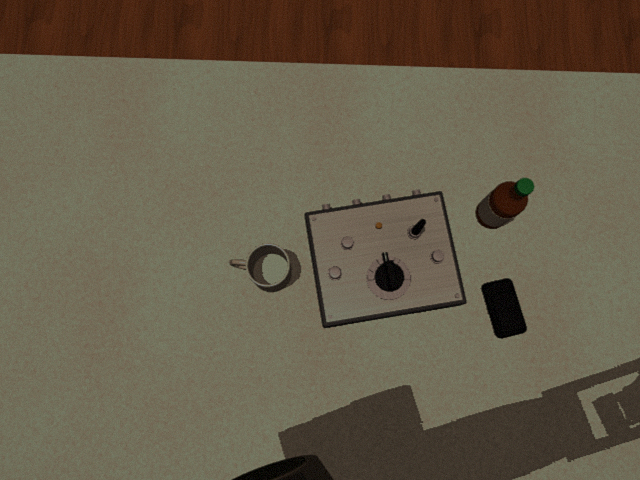

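View pics/side0.png

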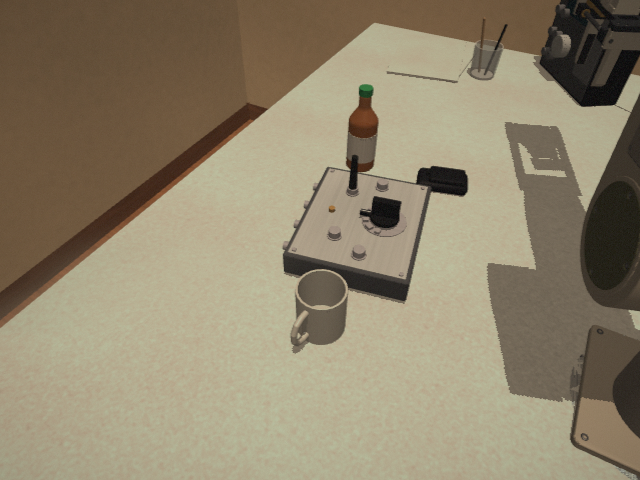

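The top view shows the box's top face with corners (306,213), (442,192), (465,301) and (325,326), and the knob at about (389,276). The antenna foot is at (416,233), the -40° socket. The post is at (379,226), with caps at (348,243), (335,272) and (437,257). In the side view the pointer is parked at (365,212).

```bash
cat > h.py <<'E'
import numpy as np,pickle
from scipy.spatial.transform import Rotation as R
def ray(c,u,v,z):
    d=c["T"][:3,:3]@[(u-c["cx"])/c["fx"],(v-c["cy"])/c["fy"],1];o=c["T"][:3,3]
    return o+d*(z-o[2])/d[2]
def proj(c,p):
    q=np.linalg.inv(c["T"])@np.r_[p,1];return np.array([c["fx"]*q[0]/q[2]+c["cx"],c["fy"]*q[1]/q[2]+c["cy"]])
def fit(angs,rad,pts):  # box-frame polar about shaft -> shaft xy, yaw
    a=np.radians(angs);M=rad*np.exp(1j*a);P=np.array([p[0]+1j*p[1] for p in pts])
    r=((P-P.mean())*np.conj(M-M.mean())).sum();y=np.angle(r)
    c=(P-M*np.exp(1j*y)).mean();return c,y,abs(P-c-M*np.exp(1j*y))
E
python3 - <<'E'
from h import *
c=pickle.load(open("top.pkl","rb"))
pts=[ray(c,348,242.5,.071),ray(c,335,272,.071),ray(c,437,256,.071),ray(c,379,226,.063)]
s,y,e=fit([40,76,-76,0],.1,pts);print(s,np.degrees(y),e)
print("ant",ray(c,416,234,.062))
print("knob",ray(c,389,276,.08))
for u in[(306,213),(442,192),(465,301),(325,326)]:print(ray(c,*u,.055))
from plant import read_state
print(R.from_rotvec(read_state()["orientation"]).as_matrix().round(3).tolist())
E
```

```text
(0.48154956826995876-0.1226866759360184j) 10.69508962852174 [0.00141738 0.00129096 0.00254563 0.00075162]
ant [ 0.56617877 -0.17424399  0.062     ]
knob [ 0.48261745 -0.12146396  0.08      ]
[0.60224833 0.0337676  0.055     ]
[ 0.65208799 -0.226176    0.055     ]
[ 0.44415593 -0.2647435   0.055     ]
[ 0.3909272  -0.00836334  0.055     ]
[[0.913, 0.408, -0.0], [0.408, -0.913, 0.001], [0.0, -0.002, -1.0]]
```

Request:
{"name": "arm_command", "arguments": {
  "increments": [
    [0.2, -0.15, 0.02, 0, 0, 0],
    [0.4, -0.3, 0.05, 0, 0, 0],
    [0.6, -0.45, 0.07, 0, 0, 0],
    [0.8, -0.6, 0.09, 0, 0, 0],
    [0.975, -0.73, 0.11, 0, 0, 0]
  ],
  "fingers": -1
}}

```text
t: 0.72
tool_pos: [0.3636, -0.3334, 0.3822]
orientation: [-3.072, -0.655, 0.0]
force: [0.8, -0.5, 0.4]
opening: 0.0929
gripper_force: 0.0
```

Request:
{"name": "arm_command", "arguments": {
  "increments": [
    [0.2, -0.15, 0.02, 0, 0, 0.015],
    [0.4, -0.3, 0.05, 0, 0, 0.03],
    [0.6, -0.45, 0.07, 0, 0, 0.045],
    [0.8, -0.6, 0.09, 0, 0, 0.06],
    [0.975, -0.73, 0.11, 0, 0, 0.075]
  ]
}}

```text
t: 1.35
tool_pos: [0.4821, -0.1205, 0.3603]
orientation: [-3.128, -0.287, 0.001]
force: [0.1, -0.2, -0.0]
opening: 0.0932
gripper_force: 0.0
```

Request:
{"name": "arm_command", "arguments": {
  "increments": [
    [0, 0, 0, 0, 0, 0],
    [0, 0, 0, 0, 0, 0],
    [0, 0, 0, 0, 0, 0],
    [0, 0, 0, 0, 0, 0],
    [0, 0, 0, 0, 0, 0]
  ]
}}

```text
t: 1.98
tool_pos: [0.4815, -0.1229, 0.3608]
orientation: [3.128, 0.287, 0.0]
force: [-0.2, 0.1, -0.0]
opening: 0.0929
gripper_force: 0.0
```

```bash
python3 - <<'E'
from plant import *
import cv2,pickle
from h import *
s=read_state();print(s["t"],s["tool_pos"],s["q"],R.from_rotvec(s["orientation"]).as_matrix().round(3).tolist(),s["force"],s["wrist_torque"])
n="wrist";c=read_camera(n);pickle.dump(c,open(n+".pkl","wb"));cv2.imwrite(f"pics/{n}0.png",c["image"][:,:,::-1]);print(n,c["fx"],c["T"].round(3).tolist())
E
```

```text
1.975 [ 0.48149142 -0.12292047  0.3608437 ] [-3.53166732e-01 -1.26812472e-01  1.82615867e+00 -1.32537228e-06
  1.44207084e+00  1.03455809e+00] [[0.983, 0.182, 0.0], [0.182, -0.983, -0.0], [0.0, 0.0, -1.0]] [-0.1535591   0.08519049 -0.0400392 ] [0.00425664 0.04392732 0.05794556]
wrist 347.64993037185184 [[0.182, -0.952, -0.245, 0.551], [-0.983, -0.176, -0.045, -0.11], [-0.0, 0.249, -0.969, 0.341], [0.0, 0.0, 0.0, 1.0]]
```

View pics/wrist0.png

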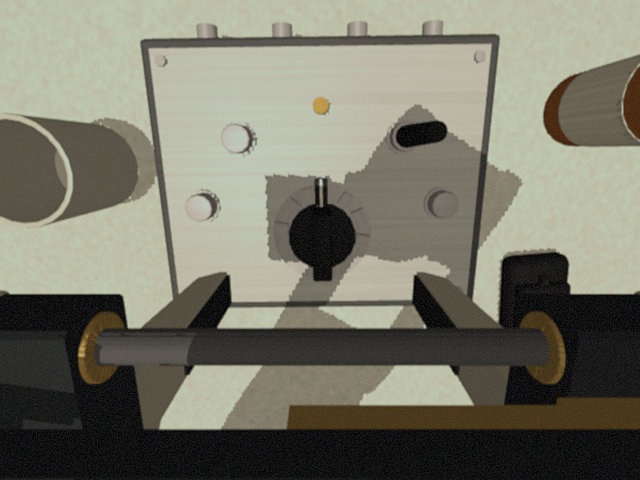

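The wrist view shows the knob at (321,235), its pointer tip at (321,180) and the post at (321,105). Caps are at (237,138), (201,207) and (442,204), and the antenna nut is at (403,138). Faint ring marks show around the knob, so I'll enlarge that part.

```bash
python3 - <<'E'
from h import *
import cv2
c=pickle.load(open("wrist.pkl","rb"))
im=c["image"][165:300,250:395,::-1]
im=cv2.resize(im,None,fx=4,fy=4,interpolation=cv2.INTER_CUBIC);im=cv2.convertScaleAbs(im,alpha=1.7)
cv2.imwrite("pics/crop.png",im)
pts=[ray(c,237,138,.071),ray(c,201,207,.071),ray(c,443,204,.071),ray(c,321,105,.063)]
s,y,e=fit([40,76,-76,0],.1,pts);print(s,np.degrees(y),e)
s0=np.array([s.real,s.imag])
p=ray(c,321,180,.062)[:2]-s0;print("ptr",np.linalg.norm(p),np.degrees(np.arctan2(p[1],p[0])))
E
```

```text
(0.4851841564255161-0.12293893464564404j) 11.171956714869319 [0.00125788 0.00206297 0.0029923  0.00062225]
ptr 0.04369446038371582 12.377369536468818
```

View pics/crop.png

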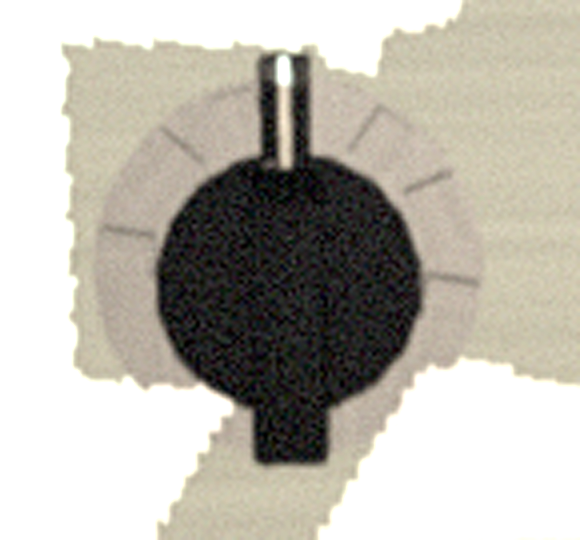

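The crop shows the parked pointer tip at (285,70). Short lines on the ring are centred near (185,145), (128,232), (365,127), (428,182) and (452,280).

```bash
python3 - <<'E'
from h import *
c=pickle.load(open("wrist.pkl","rb"))
s=np.array([.484,-.1229])
for z in(.055,.060):
  for L in [((165,128),(203,162)),((105,230),(153,236)),((380,107),(352,147)),((450,174),(405,190)),((478,282),(428,276))]:
    o=[]
    for x,y in L:
        p=ray(c,250+x/4,165+y/4,z)[:2]-s;o+=[round(np.hypot(*p)*1e3,1),round(np.degrees(np.arctan2(p[1],p[0]))-11,1)]
    print(z,o)
E
```

```text
0.055 [np.float64(39.8), np.float64(39.7), np.float64(29.5), np.float64(37.0)]
0.055 [np.float64(39.7), np.float64(76.4), np.float64(29.7), np.float64(74.4)]
0.055 [np.float64(39.3), np.float64(-28.5), np.float64(29.4), np.float64(-26.4)]
0.055 [np.float64(39.2), np.float64(-58.4), np.float64(29.7), np.float64(-54.4)]
0.055 [np.float64(39.9), np.float64(-93.7), np.float64(29.2), np.float64(-92.3)]
0.06 [np.float64(40.0), np.float64(38.6), np.float64(29.9), np.float64(35.7)]
0.06 [np.float64(39.3), np.float64(74.7), np.float64(29.5), np.float64(72.2)]
0.06 [np.float64(39.7), np.float64(-27.7), np.float64(30.0), np.float64(-25.4)]
0.06 [np.float64(39.2), np.float64(-56.9), np.float64(29.9), np.float64(-52.5)]
0.06 [np.float64(39.1), np.float64(-91.9), np.float64(28.7), np.float64(-89.9)]
```

Request:
{"name": "arm_command", "arguments": {
  "increments": [
    [0.01, 0.005, 0.12, 0, 0, -0.007],
    [0.01, 0.005, 0.24, 0, 0, -0.007],
    [0.01, 0.005, 0.36, 0, 0, -0.007],
    [0.01, 0.005, 0.475, 0, 0, -0.007],
    [0.01, 0.005, 0.475, 0, 0, -0.007]
  ],
  "fingers": -1
}}

```text
t: 2.65
tool_pos: [0.4828, -0.1227, 0.2638]
orientation: [-3.123, -0.323, 0.006]
force: [-0.8, -0.6, -0.0]
opening: 0.0931
gripper_force: 0.0
```

Request:
{"name": "arm_command", "arguments": {
  "increments": [
    [0, 0, 0, 0, 0, 0],
    [0, 0, 0, 0, 0, 0],
    [0, 0, 0, 0, 0, 0],
    [0, 0, 0, 0, 0, 0],
    [0, 0, 0, 0, 0, 0]
  ],
  "fingers": 0.55,
  "force": 10
}}

```text
t: 3.28
tool_pos: [0.4839, -0.1229, 0.2659]
orientation: [3.125, 0.323, 0.0]
force: [-0.1, -0.2, -0.1]
opening: 0.0476
gripper_force: 0.0
```

```bash
python3 - <<'E'
from plant import *
import cv2
s=read_state();print(s)
c=read_camera("wrist");cv2.imwrite("pics/wrist1.png",c["image"][:,:,::-1]);print(c["cx"],c["cy"])
E
```

```text
{'t': 3.275, 'q': array([-3.51493808e-01, -2.87951052e-02,  1.91414740e+00,  1.95438785e-05,
        1.25597977e+00,  1.01309190e+00]), 'dq': array([ 0.00043193,  0.003389  ,  0.0014949 ,  0.00274202, -0.00024289,
       -0.00070365]), 'joint_torque': array([-6.82412920e-04, -4.40731359e+01, -4.55563366e+01,  5.16785507e-02,
       -6.11230801e-02,  1.87794740e-05]), 'tool_pos': array([ 0.4838775 , -0.12291061,  0.26589369]), 'orientation': array([3.12481251e+00, 3.23321765e-01, 3.80567256e-04]), 'force': array([-0.12616138, -0.15939911, -0.14732531]), 'wrist_torque': array([-0.04082479, -0.00467547, -0.01614452]), 'gripper_force': 0.0, 'opening': 0.047579578840336714}
321.39411605749393 239.0838193976562
```

View pics/wrist1.png

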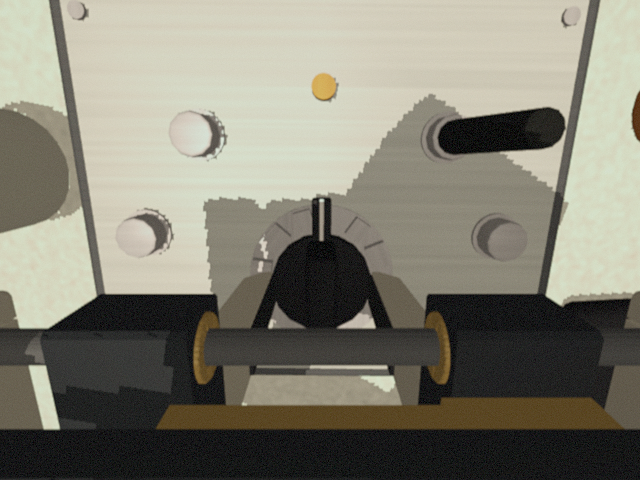

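The wrist view shows the pointer tip at (321,200) and the wing centred at about column 321. The fingers sit evenly either side at about 250 and 390, so I'll close now.

Request:
{"name": "arm_command", "arguments": {
  "increments": [
    [0, 0, 0, 0, 0, 0],
    [0, 0, 0, 0, 0, 0],
    [0, 0, 0, 0, 0, 0],
    [0, 0, 0, 0, 0, 0],
    [0, 0, 0, 0, 0, 0]
  ],
  "fingers": 1,
  "force": 15
}}

```text
t: 3.95
tool_pos: [0.4838, -0.1228, 0.2657]
orientation: [-3.125, -0.323, 0.0]
force: [-1.0, 0.1, -0.5]
opening: 0.0142
gripper_force: 15.0
```

Request:
{"name": "arm_command", "arguments": {
  "increments": [
    [0, 0, 0, 0, 0, 0],
    [0, 0, 0, 0, 0, 0],
    [0, 0, 0, 0, 0, 0],
    [0, 0, 0, 0, 0, 0],
    [0, 0, 0, 0, 0, 0]
  ]
}}

```text
t: 4.58
tool_pos: [0.4838, -0.1228, 0.2657]
orientation: [-3.125, -0.323, 0.0]
force: [-0.2, 2.3, 0.8]
opening: 0.0141
gripper_force: 15.0
```

```bash
cat > st.py <<'E'
from plant import *
from h import *
s=read_state();m=R.from_rotvec(s["orientation"]).as_matrix()
y=np.degrees(np.arctan2(m[1,0],m[0,0]))
print("t",s["t"],"pos",s["tool_pos"].round(4),"yaw",y.round(2),"yaw_box",(y-11).round(2),"F",s["force"].round(2),"M",s["wrist_torque"].round(3),"open",round(s["opening"],4),"g",round(s["gripper_force"],1))
E
python3 st.py
```

```text
t 4.575 pos [ 0.4838 -0.1228  0.2657] yaw 11.81 yaw_box 0.81 F [-0.24  2.32  0.85] M [ 0.403  0.141 -0.051] open 0.0141 g 15.0
```

Request:
{"name": "arm_command", "arguments": {
  "increments": [
    [0, 0, -0.01, 0, 0, 0],
    [0, 0, -0.02, 0, 0, 0],
    [0, 0, -0.03, 0, 0, 0],
    [0, 0, -0.04, 0, 0, 0],
    [0, 0, -0.047, 0, 0, 0]
  ],
  "force": 25
}}

```text
t: 5.2
tool_pos: [0.4837, -0.1229, 0.275]
orientation: [-3.125, -0.323, 0.0]
force: [0.9, 1.1, -7.3]
opening: 0.0134
gripper_force: 25.0
```

Request:
{"name": "arm_command", "arguments": {
  "increments": [
    [0, 0, 0, 0, 0, 0],
    [0, 0, 0, 0, 0, 0],
    [0, 0, 0, 0, 0, 0],
    [0, 0, 0, 0, 0, 0],
    [0, 0, 0, 0, 0, 0]
  ]
}}

```text
t: 5.82
tool_pos: [0.4838, -0.1228, 0.275]
orientation: [-3.125, -0.323, 0.0]
force: [0.9, 2.0, -7.9]
opening: 0.0135
gripper_force: 25.0
```

```bash
python3 st.py
```

```text
t 5.825 pos [ 0.4838 -0.1228  0.275 ] yaw 11.82 yaw_box 0.82 F [ 0.91  1.98 -7.87] M [ 0.432 -0.296  0.004] open 0.0135 g 25.0
```

Request:
{"name": "arm_command", "arguments": {
  "increments": [
    [0, 0, 0, 0, 0, 0.03],
    [0, 0, 0, 0, 0, 0.06],
    [0, 0, 0, 0, 0, 0.09],
    [0, 0, 0, 0, 0, 0.125],
    [0, 0, 0, 0, 0, 0.16]
  ]
}}

```text
t: 6.45
tool_pos: [0.4838, -0.1231, 0.2751]
orientation: [3.106, -0.47, -0.0]
force: [1.2, 0.1, -7.5]
opening: 0.0137
gripper_force: 25.0
```

```bash
python3 st.py
```

```text
t 6.45 pos [ 0.4838 -0.1231  0.2751] yaw -17.19 yaw_box -28.19 F [ 1.21  0.14 -7.5 ] M [ 0.077 -0.214  0.025] open 0.0137 g 25.0
```

Request:
{"name": "arm_command", "arguments": {
  "increments": [
    [0, 0, 0, 0, 0, 0.04],
    [0, 0, 0, 0, 0, 0.08],
    [0, 0, 0, 0, 0, 0.12],
    [0, 0, 0, 0, 0, 0.16],
    [0, 0, 0, 0, 0, 0.16]
  ]
}}

```text
t: 7.08
tool_pos: [0.4836, -0.1233, 0.275]
orientation: [2.893, -1.221, -0.0]
force: [-0.0, -1.5, -7.5]
opening: 0.014
gripper_force: 25.0
```

```bash
python3 st.py
```

```text
t 7.075 pos [ 0.4836 -0.1233  0.275 ] yaw -45.75 yaw_box -56.75 F [-0.03 -1.49 -7.52] M [-0.303  0.034 -0.064] open 0.014 g 25.0
```

Request:
{"name": "arm_command", "arguments": {
  "increments": [
    [0, 0, 0.004, 0, 0, 0],
    [0, 0, 0.008, 0, 0, 0],
    [0, 0, 0.01, 0, 0, 0],
    [0, 0, 0.01, 0, 0, 0],
    [0, 0, 0.01, 0, 0, 0]
  ]
}}

```text
t: 7.7
tool_pos: [0.4837, -0.1232, 0.2731]
orientation: [2.894, -1.221, -0.0]
force: [-1.4, -5.5, -6.4]
opening: 0.014
gripper_force: 25.0
```

Request:
{"name": "arm_command", "arguments": {
  "increments": [
    [0, 0, 0, 0, 0, 0],
    [0, 0, 0, 0, 0, 0],
    [0, 0, 0, 0, 0, 0],
    [0, 0, 0, 0, 0, 0],
    [0, 0, 0, 0, 0, 0]
  ],
  "fingers": 0.66,
  "force": 15
}}

```text
t: 8.32
tool_pos: [0.4841, -0.1229, 0.2735]
orientation: [-2.894, 1.222, -0.001]
force: [-1.1, -1.3, 0.0]
opening: 0.0157
gripper_force: 0.4
```

```bash
python3 st.py
```

```text
t 8.325 pos [ 0.4841 -0.1229  0.2735] yaw -45.78 yaw_box -56.78 F [-1.14 -1.34  0.03] M [ 0.037  0.146 -0.004] open 0.0157 g 0.4
```

Request:
{"name": "arm_command", "arguments": {
  "increments": [
    [0, 0, 0, 0, 0, -0.01],
    [0, 0, 0, 0, 0, -0.02],
    [0, 0, 0, 0, 0, -0.03],
    [0, 0, 0, 0, 0, -0.04],
    [0, 0, 0, 0, 0, -0.04]
  ]
}}

```text
t: 8.95
tool_pos: [0.4837, -0.123, 0.2731]
orientation: [2.965, -1.037, -0.001]
force: [-4.9, -1.0, 3.6]
opening: 0.0162
gripper_force: 2.2
```

```bash
python3 st.py
```

```text
t 8.95 pos [ 0.4837 -0.123   0.2731] yaw -38.55 yaw_box -49.55 F [-4.86 -0.98  3.59] M [-0.119  0.895 -0.071] open 0.0162 g 2.2
```

Request:
{"name": "arm_command", "arguments": {
  "increments": [
    [0, 0, 0, 0, 0, -0.004],
    [0, 0, 0, 0, 0, -0.008],
    [0, 0, 0, 0, 0, -0.012],
    [0, 0, 0, 0, 0, -0.016],
    [0, 0, 0, 0, 0, -0.016]
  ]
}}

```text
t: 9.57
tool_pos: [0.4835, -0.1229, 0.273]
orientation: [2.99, -0.963, -0.002]
force: [-6.7, -1.2, 3.0]
opening: 0.0159
gripper_force: 5.4
```

```bash
python3 st.py
```

```text
t 9.575 pos [ 0.4835 -0.1229  0.273 ] yaw -35.72 yaw_box -46.72 F [-6.65 -1.18  3.04] M [-0.086  0.998 -0.103] open 0.0159 g 5.4
```

Request:
{"name": "arm_command", "arguments": {
  "increments": [
    [0, 0, 0, 0, 0, -0.004],
    [0, 0, 0, 0, 0, -0.008],
    [0, 0, 0, 0, 0, -0.012],
    [0, 0, 0, 0, 0, -0.012],
    [0, 0, 0, 0, 0, -0.012]
  ]
}}

```text
t: 10.2
tool_pos: [0.4835, -0.123, 0.2729]
orientation: [3.007, -0.907, -0.002]
force: [-6.0, -1.0, 2.4]
opening: 0.0161
gripper_force: 6.6
```

```bash
python3 st.py; python3 - <<'E'
from plant import *
import cv2,pickle
c=read_camera("wrist");pickle.dump(c,open("w2.pkl","wb"));im=c["image"][:,:,::-1];cv2.imwrite("pics/wrist2.png",cv2.convertScaleAbs(cv2.resize(im[120:400,180:480],None,fx=2,fy=2,interpolation=cv2.INTER_CUBIC),alpha=1.5))
E
```

```text
t 10.2 pos [ 0.4835 -0.123   0.2729] yaw -33.57 yaw_box -44.57 F [-5.99 -1.    2.42] M [-0.188  0.947 -0.161] open 0.0161 g 6.6
```

View pics/wrist2.png

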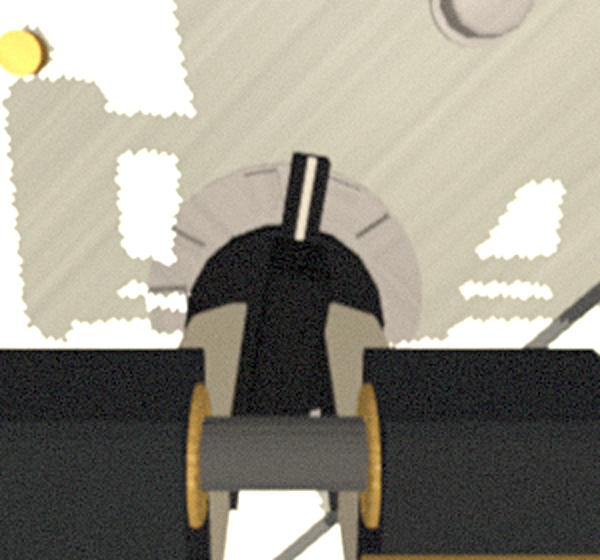

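The crop shows the white pointer line from (300,238) to (311,158), so the knob lags the tool by about 8°, near -52°. The play is just taken up and it's still on the tooth, so I'll keep turning slowly.

Request:
{"name": "arm_command", "arguments": {
  "increments": [
    [0, 0, 0, 0, 0, -0.004],
    [0, 0, 0, 0, 0, -0.008],
    [0, 0, 0, 0, 0, -0.012],
    [0, 0, 0, 0, 0, -0.012],
    [0, 0, 0, 0, 0, -0.012]
  ]
}}

```text
t: 10.88
tool_pos: [0.4838, -0.1229, 0.2729]
orientation: [3.024, -0.85, -0.0]
force: [-3.5, -2.3, -3.1]
opening: 0.0157
gripper_force: 1.7
```

```bash
python3 st.py; cat > pa.py <<'E'
# white pointer line angle in the world and tip radius, for assumed lift
from plant import *
from h import *
import cv2
def meas():
    c=read_camera("wrist");g=cv2.cvtColor(c["image"],cv2.COLOR_RGB2HSV)
    im=c["image"].astype(int);pm=(im.min(2)>90).astype(np.uint8)
    n,l,st,ce=cv2.connectedComponentsWithStats(pm[190:245,300:360])
    k=[i for i in range(1,n) if 40<st[i,4]<400 and st[i,2]<20]
    for i in k:
        v,u=np.nonzero(l==i);u=u+300;v=v+190
        for lift in(0,.007):
            P=np.array([ray(c,a,b,.063+lift)[:2] for a,b in zip(u,v)])
            vx,vy,x0,y0=cv2.fitLine(P.astype(np.float32),cv2.DIST_L2,0,1e-6,1e-6).ravel()
            a=np.degrees(np.arctan2(vy,vx));a-=180*(abs(a)>90)*np.sign(a)
            print("comp",len(u),u.min(),u.max(),v.min(),v.max(),"lift",lift,"box ang",round(a-11,2),"tip r",np.hypot(P[:,0]-.484,P[:,1]+.1229).max().round(4))
meas()
E
python3 pa.py
```

```text
t 10.875 pos [ 0.4838 -0.1229  0.2729] yaw -31.4 yaw_box -42.4 F [-3.51 -2.34 -3.09] M [-0.316  0.507 -0.052] open 0.0157 g 1.7
comp 159 326 333 197 236 lift 0 box ang -48.73 tip r 0.0448
comp 159 326 333 197 236 lift 0.007 box ang -48.73 tip r 0.0457
```

Request:
{"name": "arm_command", "arguments": {
  "increments": [
    [0, 0, 0, 0, 0, -0.004],
    [0, 0, 0, 0, 0, -0.008],
    [0, 0, 0, 0, 0, -0.012],
    [0, 0, 0, 0, 0, -0.012],
    [0, 0, 0, 0, 0, -0.012]
  ]
}}

```text
t: 11.55
tool_pos: [0.4837, -0.1229, 0.273]
orientation: [3.04, -0.793, -0.001]
force: [-4.8, -2.5, -3.8]
opening: 0.0159
gripper_force: 3.6
```

```bash
python3 st.py;python3 pa.py
```

```text
t 11.55 pos [ 0.4837 -0.1229  0.273 ] yaw -29.24 yaw_box -40.24 F [-4.81 -2.52 -3.82] M [-0.429  0.718 -0.133] open 0.0159 g 3.6
comp 160 327 336 197 236 lift 0 box ang -48.3 tip r 0.0449
comp 160 327 336 197 236 lift 0.007 box ang -48.3 tip r 0.0457
```

Request:
{"name": "arm_command", "arguments": {
  "increments": [
    [0, 0, 0, 0, 0, -0.004],
    [0, 0, 0, 0, 0, -0.008],
    [0, 0, 0, 0, 0, -0.012],
    [0, 0, 0, 0, 0, -0.012],
    [0, 0, 0, 0, 0, -0.012]
  ]
}}

```text
t: 12.22
tool_pos: [0.4837, -0.1229, 0.273]
orientation: [3.054, -0.736, -0.001]
force: [-3.6, -3.4, -4.1]
opening: 0.016
gripper_force: 8.8
```

```bash
python3 st.py;python3 pa.py
```

```text
t 12.225 pos [ 0.4837 -0.1229  0.273 ] yaw -27.09 yaw_box -38.09 F [-3.58 -3.37 -4.14] M [-0.397  0.822 -0.263] open 0.016 g 8.8
comp 161 329 338 197 236 lift 0 box ang -47.53 tip r 0.045
comp 161 329 338 197 236 lift 0.007 box ang -47.53 tip r 0.0459
```

Torque climbs while the knob barely moves, at about -48°, and the spring now pulls on the pads. That suggests the pin is in the notch's mouth, so I'll back off to free the knob.

Request:
{"name": "arm_command", "arguments": {
  "increments": [
    [0, 0, 0, 0, 0, 0.01],
    [0, 0, 0, 0, 0, 0.02],
    [0, 0, 0, 0, 0, 0.03],
    [0, 0, 0, 0, 0, 0.04],
    [0, 0, 0, 0, 0, 0.05]
  ]
}}

```text
t: 12.9
tool_pos: [0.4843, -0.1229, 0.2737]
orientation: [-2.986, 0.975, -0.002]
force: [-0.0, -2.6, -1.6]
opening: 0.0159
gripper_force: 1.0
```

```bash
python3 st.py;python3 pa.py
```

```text
t 12.9 pos [ 0.4843 -0.1229  0.2737] yaw -36.18 yaw_box -47.18 F [-0.01 -2.6  -1.55] M [-0.215  0.124 -0.04 ] open 0.0159 g 1.0
comp 160 323 327 198 237 lift 0 box ang -48.25 tip r 0.0445
comp 160 323 327 198 237 lift 0.007 box ang -48.25 tip r 0.0454
```

Request:
{"name": "arm_command", "arguments": {
  "increments": [
    [0, 0, 0, 0, 0, 0],
    [0, 0, 0, 0, 0, 0],
    [0, 0, 0, 0, 0, 0],
    [0, 0, 0, 0, 0, 0],
    [0, 0, 0, 0, 0, 0]
  ],
  "fingers": 0.3
}}

```text
t: 13.58
tool_pos: [0.4839, -0.1229, 0.2732]
orientation: [-2.987, 0.972, -0.0]
force: [0.3, 0.1, -0.7]
opening: 0.0324
gripper_force: 0.0
```

```bash
python3 st.py;python3 pa.py; python3 - <<'E'
from plant import *
import cv2,pickle,numpy as np
c=read_camera("wrist");s=read_camera("side");pickle.dump((c,s),open("w3.pkl","wb"))
f=lambda im,k:cv2.convertScaleAbs(cv2.resize(im[:,:,::-1],None,fx=k,fy=k,interpolation=cv2.INTER_CUBIC),alpha=1.5)
a=f(c["image"][160:360,240:400],2.5);b=f(s["image"][160:260,320:420],4)
h=max(a.shape[0],b.shape[0]);p=lambda m:np.pad(m,((0,h-m.shape[0]),(0,0),(0,0)))
cv2.imwrite("pics/w3.png",np.hstack([p(a),p(b)]))
E
```

```text
t 13.575 pos [ 0.4839 -0.1229  0.2732] yaw -36.06 yaw_box -47.06 F [ 0.33  0.12 -0.67] M [ 0.038  0.018 -0.042] open 0.0324 g 0.0
comp 159 322 326 197 236 lift 0 box ang -48.88 tip r 0.0445
comp 159 322 326 197 236 lift 0.007 box ang -48.88 tip r 0.0454
```

View pics/w3.png

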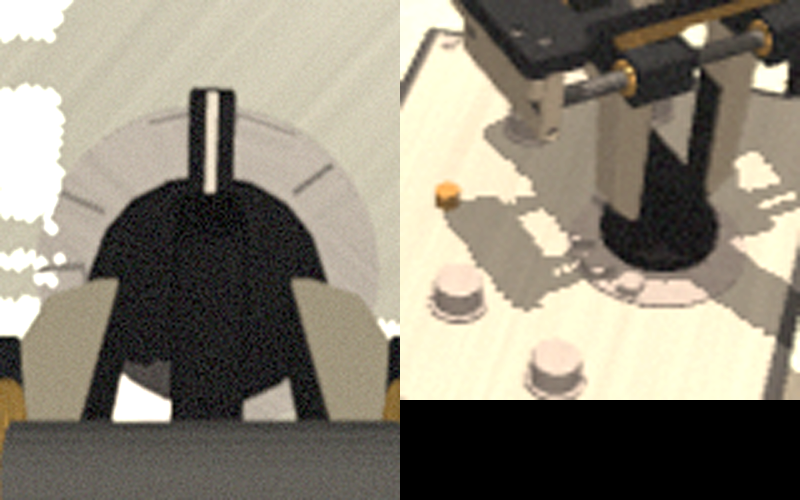

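The left crop shows the free knob's pointer line from (210,190) to (211,92). The right, side crop shows the skirt close to the ring near (660,240). I'll check the height by comparing the tip radius with the earlier frame, where the knob was known to be standing on a tooth.

```bash
python3 - <<'E'
from h import *
import cv2
w2=pickle.load(open("w2.pkl","rb"));w3,_=pickle.load(open("w3.pkl","rb"));w0=pickle.load(open("wrist.pkl","rb"))
for n,c in(("home0",w0),("stand",w2),("now",w3)):
    im=c["image"].astype(int);m=(im.min(2)>(90)).astype(np.uint8)
    r0=170 if n=="home0" else 190
    k,l,st,ce=cv2.connectedComponentsWithStats(m[r0:r0+60,300:360])
    for i in range(1,k):
        if 20<st[i,4]<400 and st[i,2]<20:
            v,u=np.nonzero(l==i);u=u+300.;v=v+r0
            for lift in(0,.007):
                P=np.array([ray(c,a,b,.063+lift)[:2] for a,b in zip(u,v)])
                _,_,w=np.linalg.svd(P-P.mean(0),full_matrices=False);t=(P-P.mean(0))@w[0]
                r=np.hypot(*(P-[.484,-.1229]).T)
                print(n,lift,len(u),"len",np.ptp(t).round(4),"rmin/max",r.min().round(4),r.max().round(4),"area mm2",(len(u)*((c['T'][2,3]-.063-lift)/c['fx']*1e3)**2).round(2))
E
```

```text
stand 0 172 len 0.0231 rmin/max 0.0206 0.0437 area mm2 51.16
stand 0.007 172 len 0.0222 rmin/max 0.0224 0.0446 area mm2 47.46
now 0 159 len 0.022 rmin/max 0.0225 0.0445 area mm2 47.45
now 0.007 159 len 0.0212 rmin/max 0.0242 0.0454 area mm2 44.02
```

The match is exact: line length, radii and area at lift 0 now equal those of the standing frame at lift 7 mm. The knob has dropped home at about -49°, an offset of -9°, so I'll retreat.

Request:
{"name": "arm_command", "arguments": {
  "increments": [
    [0, 0, 0, 0, 0, 0],
    [0, 0, 0, 0, 0, 0],
    [0, 0, -0.1, 0, 0, 0],
    [0, 0, -0.25, 0, 0, 0],
    [0, 0, -0.45, 0, 0, 0]
  ],
  "fingers": -0.2
}}

```text
t: 14.35
tool_pos: [0.4834, -0.1228, 0.3631]
orientation: [-2.987, 0.973, 0.004]
force: [0.3, -0.1, -0.4]
opening: 0.0562
gripper_force: 0.0
```

Request:
{"name": "arm_command", "arguments": {
  "increments": [
    [0, 0, -0.1, 0, 0, 0],
    [0, 0, -0.2, 0, 0, 0],
    [0, 0, -0.2, 0, 0, 0],
    [0, 0, -0.2, 0, 0, 0],
    [0, 0, -0.2, 0, 0, 0]
  ]
}}

```text
t: 14.98
tool_pos: [0.4835, -0.1228, 0.4017]
orientation: [-2.987, 0.973, 0.004]
force: [-0.2, 0.1, -0.4]
opening: 0.0556
gripper_force: 0.0
```

```bash
python3 st.py; python3 - <<'E'
from plant import *
import cv2,numpy as np
c=read_camera("wrist");s=read_camera("side")
f=lambda im,k:cv2.convertScaleAbs(cv2.resize(im[:,:,::-1],None,fx=k,fy=k,interpolation=cv2.INTER_CUBIC),alpha=1.5)
a=f(c["image"][60:360,180:480],1.33);b=f(s["image"][160:260,320:420],4)
h=400;p=lambda m:np.pad(m,((0,h-m.shape[0]),(0,0),(0,0)))
cv2.imwrite("pics/w4.png",np.hstack([p(a),p(b)]))
E
```

```text
t 14.975 pos [ 0.4835 -0.1228  0.4017] yaw -36.07 yaw_box -47.07 F [-0.24  0.08 -0.36] M [0.053 0.008 0.03 ] open 0.0556 g 0.0
```

View pics/w4.png

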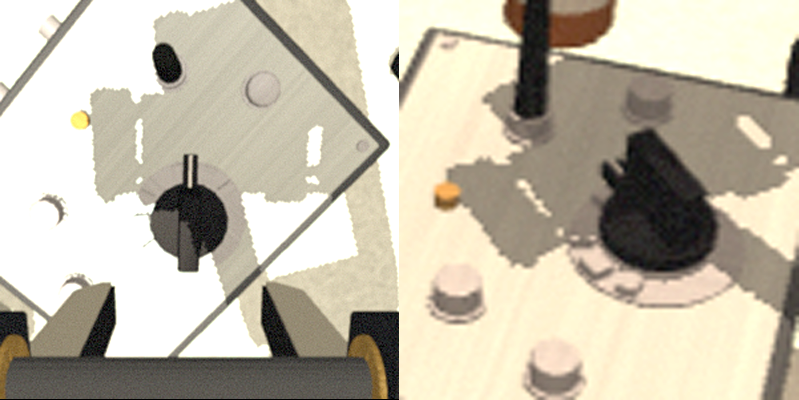

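The wrist half shows the pointer at (190,160) near the antenna (168,65) with the hand clear. In the side half the skirt sits on the ring, bottom edge near (660,270). One numeric check remains: the skirt's bottom edge against the initial side image.

```bash
python3 - <<'E'
from plant import *
import pickle,numpy as np
a=pickle.load(open("side.pkl","rb"))["image"];b=read_camera("side")["image"]
for u in(378,382,386,390,394):
    print(u,[int(np.nonzero(i[180:250,u].max(1)<45)[0].max()+180) for i in(a,b)])
E
```

```text
378 [226, 226]
382 [227, 227]
386 [227, 227]
390 [226, 226]
394 [225, 225]
```

The skirt's bottom edge is on exactly the same rows as in the initial home position.

```bash
python3 -c "
from plant import *
print(close_job())"
```

```text
the job is handed in; nothing more can be done
None
```

The selector now sits fully home in the antenna socket's notch, about 9° off the socket's true direction, the knob is released with the arm clear, the mug, bottle and mouse were never approached, and the job is handed in at about 15 s.

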